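# Put the retaining bar back in the order file

## Task

Lift the lever of the open order file until its rings spring open, slip the loose red retaining bar down over both upright posts until it lies flat on the sheets, then press the lever down from above with the fingertips, without gripping it, until it is fully home and the rings are shut. Work the rings only by the lever, do not force the bar, stop pressing as soon as the lever is felt to be home, and leave everything else on the counter where it is.

Things in the scene. Friction and masses are not known exactly. Their poses are not given: they have to be found in the camera images.
- file: Lever arch file lying open and flat, fixed; grey-green boards 3 mm thick, 280 mm along x, y = -167 to 326 mm. Origin: counter level, midway between its two steel posts. x runs along the line of the posts, away from the lever's thumb grip; y points to the spine and opened front cover; the sheets lie to -y
- sheets: Stack of white ruled sheets, 240 x 150 mm, already on the posts, fixed to the file, solid. Origin: on the top sheet, midway between the posts, axes as the file's. The top sheet is 14 to 26 mm above the counter (it varies); the stack covers y = +12 to -138 mm
- bar: Loose red plastic bar, 40 g: plate 130 x 24 mm, 5 mm thick, with two 7 mm through holes at x = -40 and +40 mm (1 mm play all round on the posts). In its middle a grip rib, 50 mm along x, 14 mm wide, its top 24 mm above the underside. Origin: centre of the underside; x along its length, z up. Starts flat, rib up; either end may go on either post
- lever (a joint): Lever angle, rad, about file y: 0 = home on its stop, 1.15 = fully up. Toggle spring and friction: 3 N up at the thumb grip frees it; below 0.08 it stays where left (press it right onto the stop), above it springs up. Pressing takes up to 13 N at the thumb grip (most at 0.4 to 0.9), under 2 N below 0.1, then the hard stop is felt; over 30 N on the lever when home strains it
- rings (a joint): Angle of the two rings (4 mm wire, hinged at file x = -40 and +40, y = 42, z = 12 mm; 65 mm high when shut), rad: 0 = shut, tips on the post tops; they turn with the lever (0.65 of its angle), up and away to +y; 0.75 = open, tips then 38 mm to the +y side of the posts, 70 mm high
- lever_hinge (a point): Axis of the lever, parallel to file y: at file x = -56, y = 48 mm, 20 mm up. The lever, 13 mm wide, runs from here towards file -x and up to its yellow thumb grip: 30 mm long, 20 mm wide (file y), 7 mm thick, centre 75 mm from the axis. Its outer half is bent with use, up or down: with the lever home the grip centre is 30 to 41 mm above the counter, not known beforehand
- post_near (a point): Tip of the fixed upright post nearer the lever: round, 5 mm thick, rounded top, at file x = -40, y = 0 mm, 52 mm above the counter
- post_far (a point): Tip of the other post, the same, at file x = +40, y = 0 mm, 52 mm above the counter
- pen: Blue pen, 145 mm along x, 10 mm thick, loose on the front cover; leave alone
- punch: Black two-hole punch, 105 x 62 x 57 mm, loose, origin at its underside; leave alone
- tartlet: Raspberry tartlet on a gold card, 84 mm across, 38 mm high, loose; leave alone
- cream_cake: Cream cake with a cherry on a gold card, 74 mm across, 67 mm high, loose; leave alone
- ticket_a: Blank ticket, 75 mm wide, on a wooden block, 71 mm high in all, loose; leave alone
- ticket_b: A second such ticket holder; leave alone
- stamp: Small rubber stamp with a wooden knob, 45 x 22 x 68 mm, loose; leave alone
There are look-alikes about, which are no part of the job. Of the things like the bar, leave any that is black; of the rest the smaller one is meant.

How it is judged:
On the way, in this order (a step that is already met when the one before it is completed fails the run):
1. the lever is lifted and the rings have sprung open (value of joint lever above 1 rad and value of joint rings above 0.5 rad), for 0.2 s.
2. with the rings open, the bar sits down on both posts, flat on the sheets (value of joint lever above 1 rad and z of bar in the frame of sheets below 0.003 m and horizontal distance between bar and sheets below 0.003 m and angle between the x axis of bar and the x axis of file, either way round below 0.07 rad and angle between bar's own z axis and vertical below 0.05 rad), for 0.2 s.
At the end, for the whole second after the job is handed in: The lever is down on its stop (within 0.015 rad) with the rings shut, and the bar lies still and flat on the sheets with both posts through it: underside within 3 mm of the top sheet, centre within 3 mm of the middle between the posts, in line with them (value of joint each of lever, rings below 0.015 rad and z of bar in the frame of sheets below 0.003 m and horizontal distance between bar and sheets below 0.003 m and angle between the x axis of bar and the x axis of file, either way round below 0.07 rad and angle between bar's own z axis and vertical below 0.05 rad and linear speed of bar below 0.01 m/s); the robot touches nothing.
It fails at once if the bar is forced against the file's posts, rings or lever (over 25 N), or rammed into the sheets (over 40 N) (contact force between bar and file above 25 N or contact force between bar and sheets above 40 N).
It fails at once if with the bar in place, the lever is pressed or squeezed with more than 30 N once it is down (horizontal distance between bar and sheets below 0.01 m and value of joint lever below 0.02 rad and contact force between the fingers and lever above 30 N).
It fails at once if the fingers push the rings themselves (contact force between the fingers and rings above 8 N).
It fails at once if something else on the counter is moved (distance of any of pen, punch, tartlet, cream_cake, ticket_a, ticket_b, stamp from where it was at the start of the episode above 0.02 m).
It also fails if it takes over 70 s, if anything falls off the work surface, if the arm or the gripper's body presses on something with over 40 N, if the wrist force passes 120 N, or if a joint passes its speed limit or range.

## Robot

A 7-joint arm with a two-finger parallel gripper is mounted at the origin on the work surface. World frame = base frame: x ahead of the robot, y to its left, z up, the work surface at z = 0. Lengths are in m, angles in rad, forces in N, time in s.
With the tool pointing down it reaches from about 0.4 to 0.9 m from the base axis. Payload 5.6 kg.
Tool frame: the origin (TCP) lies midway between the tips of the shut fingers; the grasp point (between the pads) lies 19 mm behind it; z points along the fingers, y is the line along which they close (so a half turn about z gives the same grasp; the last joint's range is limited). The gripper opens to 92 mm and grips with 3 to 60 N. Pads are 20 mm wide; open, the fingers measure 128 mm over their backs; the gripper's body (75 mm by 189 mm) begins 69 mm behind the grasp point.
Start: joints at [1.249, 0.468, -0.012, 1.603, 0.006, 1.071, -0.056], TCP at [0.179, -0.625, 0.215] pointing down, gripper open.
Joint ranges: [-2.53, 2.53], [-0.31, 2.02], [-1.57, 1.55], [0.28, 2.44], [-1.29, 4.43], [0.15, 1.84], [-2.92, 2.92]. Speed limits (rad/s): [2.57, 2.57, 3.14, 3.14, 3.14, 3.14, 3.14].

## Interface

Orientations are given as a rotation vector (axis times angle).
In Python, from cell import robot gives the robot as it stands. Calls block until the motion is done:
- robot.move_pose(position, orientation): joint-space move of the TCP to a pose.
- robot.move_linear(position, frame=None, vel=0.15, stop_force=None): straight line of the TCP; frame=None keeps the orientation; vel is the mean speed in m/s. With stop_force (N) it stops when the force on the tool has changed by that much, and returns True; else False.
- robot.move_j(angles): joint-space move.
- robot.move_gripper(opening, grasp_force=None): finger opening in m; grasp_force is the grip in N (None keeps the last); returns when the fingers have stopped.
- robot.pause(seconds).
- robot.ik(position, orientation): joint angles nearest the present ones, or None.
- robot.get_image(name): name is "side" or "top"; returns a dict with "color" (420x560x3 uint8, red, green, blue), "fov_y" (degrees; the focal length in pixels is half the picture's height over the tangent of half this angle, whatever the lens; pixels are square), "cx", "cy" (the principal point, pixels), "origin" and "orientation" of the camera in the world. Camera axes: x right, y down, z forward; pixel columns grow to the right and rows downward; lengths in m; the calibration is good to about 2 mm. A picture is of the moment at which its call begins. There is no depth.
A pose or a line that the arm cannot do raises robot.PlanningError and nothing moves.
- robot.job_done(): hands the job in; it is judged then, once.
Trained networks look in a picture, given as the dict that the camera call returned (one of the last four; its "shot" number tells which), for a name from the list of things; names that differ only in an ending like _2 or _b are one class to them, and where a whole thing is asked for, a point or a joint stands for the part that bears it (a point fixed in the world has none). Each returns a list of dicts, best first, with "score" (0 to 1); they miss things now and then, are a little off and sometimes report something else, mostly with a low value. They report only what shows in the picture. A call takes as long as a camera call. They do not tell look-alikes from the thing itself.
- robot.outline_of(picture, target): "region" (420x560 bool, what is visible of it) and "position" ([column, row] in pixels, amid what is visible of it).
Readings, each from a call of its own:
- robot.read_time_s(): time.
- robot.read_joint_positions(): joint angles.
- robot.read_qd(): joint speeds.
- robot.read_joint_efforts(): joint torques, N m.
- robot.read_ee_pos(): TCP position.
- robot.read_orientation(): TCP orientation.
- robot.read_contact_force(): force on the tool from outside, world axes, zero at the start.
- robot.read_moment(): the same for the moment, N m.
- robot.read_width(): finger opening in m.
- robot.read_grip_force(): force on a finger pad.
Only numpy, scipy, OpenCV 4.12 (cv2) and the standard library are available. Lean on these libraries where they do the work, as an engineer would, in place of code of your own. Each camera call takes 0.05 s, during which the arm holds its last target. There are 200 camera calls.

## Working session

There is one attempt and no reset: what is moved stays moved. The work goes in short steps, each a Python script; the robot and the scene stay as the last script left them, time stands still between calls to the robot, and variables do not carry over. Pictures are saved under pics/ and viewed, at most 11 in all, crops included, and the job is handed in when it is done.

```bash
ls; mkdir -p pics; python3 - <<'E'
from cell import robot
import cv2
for n in("top","side"):
    im=robot.get_image(n); cv2.imwrite(f"pics/{n}0.png",im["color"][:,:,::-1])
    print(n,im["fov_y"],im["cx"],im["cy"],im["origin"],im["orientation"],im["shot"])
    for t in("bar","lever","rings","post_near","post_far","sheets","file","lever_hinge"):
        for d in robot.outline_of(im,t)[:4]: print(t,round(d["score"],2),d["position"],d["region"].sum())
print(robot.read_time_s(),robot.read_orientation())
E
```

```text
pics
top 47.9609009204477 279.6793832870574 208.49839293194222 [0.41590193 0.01871231 1.47261751] [-2.18092308  2.21038043 -0.08380132] 1
bar 0.9 [340.2, 240.7] 597
bar 0.76 [391.8, 236.8] 292
bar 0.59 [434.3, 288.4] 280
rings 0.5 [243.4, 151.8] 6
rings 0.28 [385.7, 176.8] 669
post_near 0.67 [206.1, 174.7] 10285
post_far 0.64 [203.5, 173.5] 10172
sheets 0.65 [268.4, 159.9] 3533
file 0.67 [206.9, 175.9] 10084
lever_hinge 0.69 [204.4, 174.3] 10158
side 43.291895201733034 282.35325876178365 210.4153146227692 [-0.21140912  1.16826763  0.96888286] [-0.70382473  2.47354881 -1.31269467] 2
bar 0.85 [338.8, 204.0] 370
bar 0.66 [355.9, 180.5] 221
bar 0.44 [412.0, 176.6] 185
lever 0.68 [249.4, 227.8] 110
lever 0.37 [192.0, 256.1] 125
rings 0.71 [251.5, 228.2] 123
rings 0.19 [340.8, 150.2] 276
post_near 0.73 [205.7, 251.0] 6642
sheets 0.71 [239.5, 206.7] 1991
file 0.75 [206.5, 251.0] 6843
lever_hinge 0.63 [204.2, 251.7] 6872
0.9 [ 3.11108111e+00  4.36434441e-01 -1.29546846e-05]
```

View pics/top0.png

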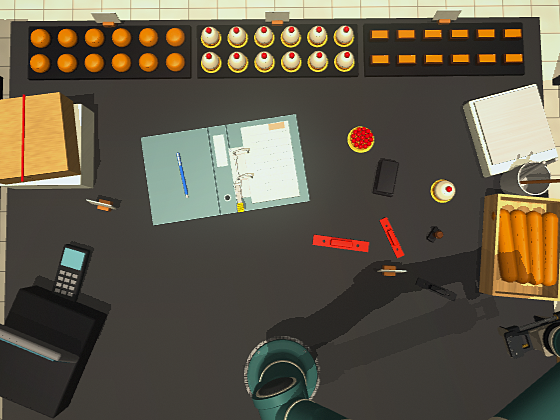

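View pics/side0.png

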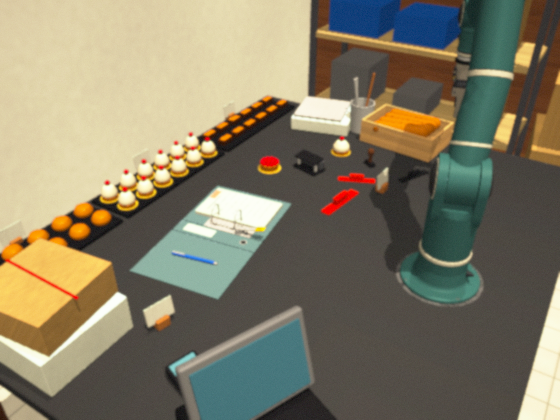

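The top picture shows the file at about (225,170) with its yellow thumb grip at (240,208). There are three bar-like things: a long red bar at (340,242), a shorter red bar at (392,237) and a black one at (435,288). The shorter red bar at (392,237) fits the description, since black is excluded and the smaller of the rest is meant. I'll check it in an enlarged crop and measure it.

```bash
cat > h.py <<'E'
import numpy as np, cv2
from scipy.spatial.transform import Rotation as R
from scipy.optimize import least_squares
def cam(im):
    f=210/np.tan(np.radians(im["fov_y"])/2)
    return f,np.array([im["cx"],im["cy"]]),R.from_rotvec(im["orientation"]).as_matrix(),np.array(im["origin"])
def proj(im,P):
    f,c,M,o=cam(im); q=(np.atleast_2d(P)-o)@M
    return c+f*q[:,:2]/q[:,2:]
def unproj(im,uv,z):
    f,c,M,o=cam(im); uv=np.atleast_2d(uv); d=np.c_[(uv-c)/f,np.ones(len(uv))]@M.T
    return o+d*((z-o[2])/d[:,2])[:,None]
E
python3 - <<'E'
from cell import robot
from h import *
for n in("top","side"):
    im=robot.get_image(n); np.save(f"{n}.npy",im,allow_pickle=True)
    for d in robot.outline_of(im,"bar")[:3]:
        ys,xs=np.nonzero(d["region"]); 
        P=unproj(im,np.c_[xs,ys],0.005)[:,:2]
        (c,s,a)=cv2.minAreaRect((P*1000).astype(np.float32)); print(n,d["position"],c,s,a)
    hsv=cv2.cvtColor(im["color"],cv2.COLOR_RGB2HSV)
    if n=="top":
        a=cv2.resize(im["color"][110:230,195:315],None,fx=4,fy=4,interpolation=cv2.INTER_CUBIC)
        b=cv2.resize(im["color"][205:305,310:450],None,fx=3,fy=3,interpolation=cv2.INTER_CUBIC)
        cv2.imwrite("pics/tfile.png",a[:,:,::-1]);cv2.imwrite("pics/tbars.png",b[:,:,::-1])
    else:
        a=cv2.resize(im["color"][180:260,190:300],None,fx=7,fy=7,interpolation=cv2.INTER_CUBIC)
        cv2.imwrite("pics/sfile.png",a[:,:,::-1])
    for d in robot.outline_of(im,"file")[:1]:
        cs,_=cv2.findContours(d["region"].astype(np.uint8),cv2.RETR_EXTERNAL,cv2.CHAIN_APPROX_NONE)
        k=max(cs,key=cv2.contourArea)[:,0]; 
        c,s,a=cv2.minAreaRect((unproj(im,k,0.003)[:,:2]*1000).astype(np.float32)); print("file",c,s,a)
E
```

```text
top [339.2, 239.5] (400.2908935546875, -187.0378875732422) (175.80911254882812, 34.65531921386719) 81.09419250488281
top [439.7, 287.5] (252.15049743652344, -480.7578125) (130.5602264404297, 25.462387084960938) 65.254150390625
top [388.7, 231.4] (416.1513366699219, -345.05126953125) (130.30740356445312, 30.157167434692383) 23.079593658447266
file (635.0584716796875, 170.7523193359375) (286.5523376464844, 500.9660949707031) 8.11728286743164
side [412.8, 174.7] (258.3882141113281, -481.1829833984375) (120.45148468017578, 43.8682975769043) 70.9526596069336
side [337.6, 204.1] (403.5932312011719, -190.0846405029297) (182.10360717773438, 50.96133041381836) 81.44700622558594
side [359.2, 177.7] (418.97906494140625, -357.80181884765625) (123.30532836914062, 69.98490142822266) 31.936384201049805
file (634.6914672851562, 168.64886474609375) (288.2457275390625, 503.9203186035156) 7.405179977416992
```

View pics/tfile.png

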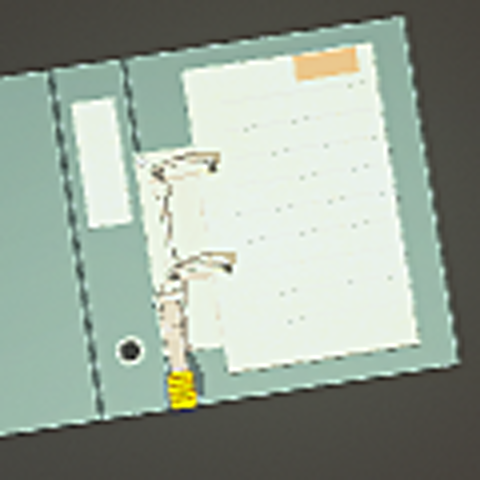

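View pics/tbars.png

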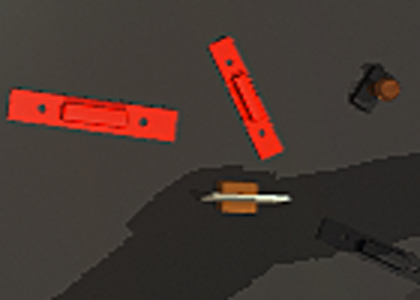

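View pics/sfile.png

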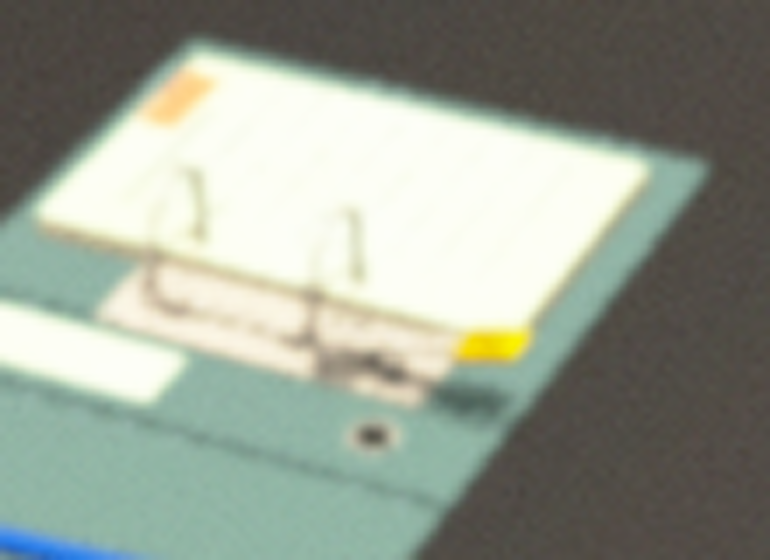

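The enlarged crops confirm the choice. The red bar at crop (247,98), full picture (392,237), measures 130 mm long; the other red one is about 176 mm, and the black one is excluded. The rings are visible at (249,151) and (254,176), next to the post tips, and the yellow grip is at (240,208). Next I'll fit silhouettes for precise poses.

```bash
cat >> h.py <<'E'
from scipy.optimize import minimize
def box(x0,x1,y0,y1,z0,z1): return np.array([[x,y,z] for x in(x0,x1) for y in(y0,y1) for z in(z0,z1)])/1000
BAR=[box(-65,65,-12,12,0,5),box(-25,25,-7,7,0,24)]
FILE=[box(-140,140,-167,326,0,3)]
def sil(im,boxes,p,z=0,S=8):
    x,y,a=p; M=R.from_euler("z",a).as_matrix(); m=np.zeros((420*S,560*S),np.uint8)
    for b in boxes:
        uv=(proj(im,b@M.T+[x,y,z])+.5)*S
        cv2.fillConvexPoly(m,cv2.convexHull(np.round(uv).astype(np.int32)),255)
    return cv2.resize(m,(560,420),interpolation=cv2.INTER_AREA)/255.
def fit(ims,alphas,boxes,p0,z=0):
    def cost(p): return sum(np.abs(sil(im,boxes,p,z)-al).sum() for im,al in zip(ims,alphas))
    s=np.array(p0)+np.array([[0,0,0],[.008,0,0],[0,.008,0],[0,0,.06]])
    r=minimize(cost,p0,method="Nelder-Mead",options=dict(initial_simplex=s,xatol=1e-5,fatol=.01,maxiter=150))
    return r.x,r.fun
def redalpha(im,c,rad):
    g=im["color"].astype(float); a=np.clip((g[:,:,0]-g[:,:,1:].max(2)-20)/130,0,1)
    yy,xx=np.mgrid[:420,:560]; a[(xx-c[0])**2+(yy-c[1])**2>rad**2]=0; return a
E
python3 - <<'E'
from h import *
top=np.load("top.npy",allow_pickle=True).item(); side=np.load("side.npy",allow_pickle=True).item()
B=dict(top=redalpha(top,(391,237),30),side=redalpha(side,(356,180),22))
def fa(im,p0):
    g=im["color"].astype(float); al=np.clip((g[:,:,1]-85)/60,0,1)
    m=cv2.dilate((sil(im,FILE,p0,S=1)>0).astype(np.uint8),np.ones((15,15)));return al*m
for n,im in(("top",top),("side",side)):
    print(n,"bar",*fit([im],[B[n]],BAR,(.416,-.348,.4)),B[n].sum())
    p0=(.646,.092,.137); al=fa(im,p0); p,c=fit([im],[al],FILE,p0); print(n,"file",p,c,al.sum())
    M=R.from_euler("z",p[2]).as_matrix(); F=lambda P:proj(im,np.atleast_2d(P)/1000@M.T+[p[0],p[1],0]).round(1).tolist()
    print("posts",F([[-40,0,52],[40,0,52]]),"grip30,41",F([[-131,48,30],[-131,48,41]]))
    h=cv2.cvtColor(im["color"],cv2.COLOR_RGB2HSV); y=(h[:,:,0]>22)&(h[:,:,0]<35)&(h[:,:,1]>150)&(h[:,:,2]>120)
    y[:185]=0;y[245:]=0;y[:,:225]=0;y[:,275:]=0; v,u=np.nonzero(y); print("yellow",u.mean(),v.mean(),len(u))
    g=im["color"]; print("bg",g[150,330],"board",g[170,160])
E
```

```text
top bar [ 0.41488451 -0.34843295  0.40753735] 92.26470588235294 391.6846153846153
top file [0.64686694 0.09074478 0.14111966] 310.7549019607843 13756.8
posts [[250.9, 175.3], [246.9, 149.5]] grip30,41 [[240.2, 207.9], [239.9, 207.6]]
yellow 239.9795918367347 207.16326530612244 49
bg [69 66 60] board [144 177 162]
side bar [ 0.41544639 -0.3535164   0.43096912] 208.33378582202116 442.96153846153857
side file [0.64947412 0.08814163 0.14181434] 219.50000000000003 9334.433333333334
posts [[240.0, 209.8], [217.3, 204.1]] grip30,41 [[260.0, 231.0], [259.9, 228.0]]
yellow 259.6666666666667 229.0 27
bg [115  98  68] board [224 210 156]
```

```bash
cat >> h.py <<'E'
FP=[.6482,.0894,.1415]
def W(x,y,z,fp=FP):  # file mm -> world m
    return (R.from_euler("z",fp[2]).apply(np.array([x,y,z])/1000)+[fp[0],fp[1],0])
def down(a): return (R.from_euler("z",a)*R.from_euler("x",np.pi)).as_rotvec()
E
python3 - <<'E'
from cell import robot
from h import *
o=down(FP[2]); z=lambda:(robot.read_ee_pos()*1000).round(2)
robot.move_gripper(0.0)
robot.move_pose(W(-130,48,130),o); 
robot.move_linear(W(-130,48,58),vel=.15)
hit=robot.move_linear(W(-130,48,28),vel=.02,stop_force=3)
print(hit,z(),robot.read_contact_force(),robot.read_time_s())
robot.move_linear(W(-130,48,65))
robot.move_gripper(.04,8)
robot.move_linear(W(-130,48,20)); f=robot.read_contact_force()
robot.move_gripper(0.0,8); print(robot.read_width(),robot.read_grip_force(),f,robot.read_contact_force())
robot.move_linear(W(-126,48,45),vel=.08)
print(robot.read_width(),robot.read_contact_force())
robot.move_gripper(.05)
robot.move_linear(W(-150,48,130),vel=.2)
print(robot.read_time_s())
robot.move_pose(W(-60,-250,200),o)
im=robot.get_image("top"); np.save("top2.npy",im); s=robot.get_image("side"); np.save("side2.npy",s)
a=cv2.resize(im["color"][120:220,200:310],None,fx=5,fy=5,interpolation=cv2.INTER_CUBIC)
cv2.imwrite("pics/open.png",a[:,:,::-1]); print(robot.read_time_s())
E
```

```text
True [512.77 118.64  43.93] [-0.92327436 -0.24166349  7.23020991] 6.8917
0.020238423481619753 7.987564131617546 [-0.63770603 -0.41537423 -0.69124516] [-0.61079399  3.58250276  4.10980103]
0.020284473119699095 [ 1.99088903  3.96588016 10.33506083]
10.4583
11.775
```

View pics/open.png

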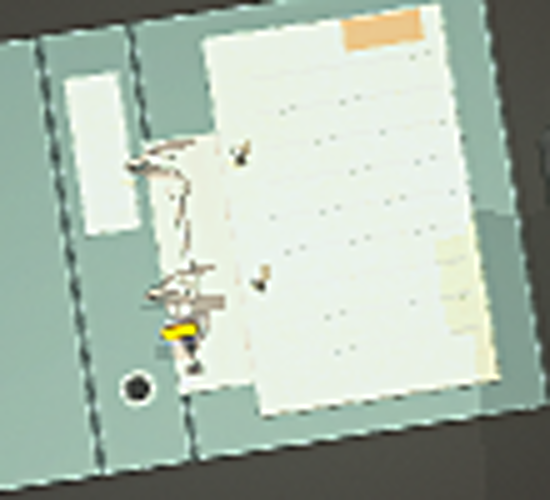

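The lever is up and the rings are open, and the posts show at full-picture pixels (248,150.6) and (252,176). The grip top is 44 mm up with the lever home. Next I'll measure the posts, then fit the bar again.

```bash
python3 - <<'E'
from h import *
top=np.load("top2.npy",allow_pickle=True).item(); side=np.load("side2.npy",allow_pickle=True).item()
out=[]
tp=[.64687,.09074,.1411]; sp=[.64947,.08814,.1418]
for n,im,fp,w in(("top",top,tp,(236,138,30,50)),("side",side,sp,(205,190,50,50))):
    x,y,a,b=w; c=cv2.resize(im["color"][y:y+b,x:x+a],None,fx=10,fy=10,interpolation=cv2.INTER_CUBIC)
    for px in(-40,40):
        t,bb=proj(im,[W(px,0,52,fp),W(px,0,20,fp)]); print(n,px,t.round(1),bb.round(1))
        for q,col in((t,(255,0,0)),(bb,(0,0,255))): cv2.circle(c,tuple(int(v) for v in (q+.5-[x,y])*10),5,col,1)
    out.append(c)
cv2.imwrite("pics/posts.png",np.hstack(out)[:,:,::-1])
for c in((248,150),(252,176)):
    print(top["color"][c[1]-5:c[1]+6,c[0]-6:c[0]+7,1])
E
```

```text
top -40 [250.9 175.3] [251.4 176.7]
top 40 [246.9 149.5] [247.5 151.4]
side -40 [240.  209.8] [240.4 218.3]
side 40 [217.3 204.1] [218.  212.5]
[[169 244 245 243 243 242 243 243 242 242 243 242 242]
 [216 226 242 243 242 242 243 243 243 243 242 242 243]
 [246 234 242 243 243 244 245 246 245 243 243 242 242]
 [242 234 243 244 246 248 252 192 241 244 243 243 243]
 [242 227 242 247 218 228 190 175 244 245 241 241 239]
 [242 219 241 248 169 248 143 165 244 245 243 243 243]
 [242 242 244 248 255 135  83 253 251 244 243 243 243]
 [241 241 239 241 248 126  67 217 245 244 242 243 243]
 [242 242 233 243 244 230 231 249 245 243 243 242 243]
 [241 241 233 242 245 247 247 245 243 243 242 242 242]
 [241 241 243 243 243 243 243 243 243 242 243 243 243]]
[[243 243 243 243 243 243 243 244 244 243 244 244 243]
 [242 238 242 243 243 244 247 248 245 243 243 243 243]
 [243 234 242 243 244 248 199 183 242 244 243 243 243]
 [242 234 242 245 247 253 206 185 244 245 243 243 243]
 [244 229 242 247 233 242 205 183 243 245 243 243 243]
 [243 221 241 250 170 136 119 250 248 244 243 243 242]
 [243 243 245 249 231 114  63 245 247 244 243 241 241]
 [244 243 239 245 251 239 202 245 245 243 243 243 243]
 [243 242 234 242 245 248 248 246 243 243 243 243 243]
 [244 242 233 242 243 243 244 243 243 243 242 243 243]
 [245 242 243 243 243 243 242 243 243 243 243 243 243]]
```

View pics/posts.png

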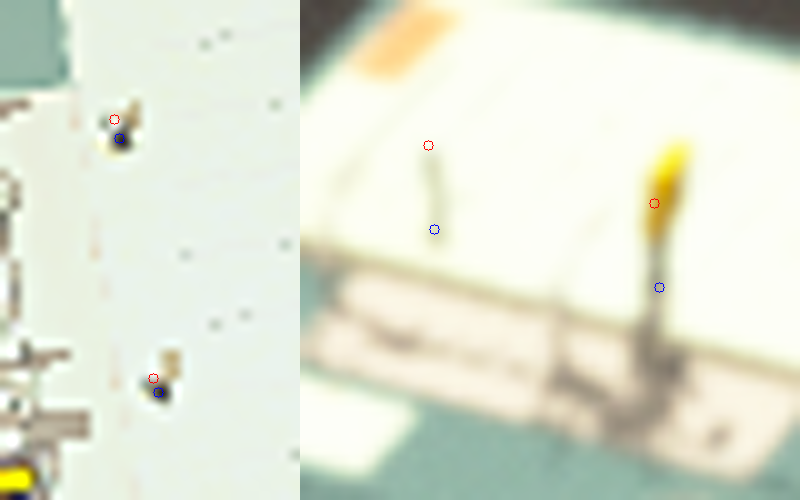

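Top left panel: the posts sit within about 0.3 px of the predictions from the top fit. In the side panel the far post is about 0.5–0.8 px off, and the near post is hidden behind the lever. I'll refit the bar per component, then grasp it.

```bash
python3 - <<'E'
from h import *
for n,c in(("top",(391,237)),("side",(356,180))):
    im=np.load(n+".npy",allow_pickle=True).item(); g=im["color"].astype(float)
    r=g[:,:,0]-g[:,:,1:].max(2); 
    k,l=cv2.connectedComponents((r>50).astype(np.uint8)); 
    d=np.hypot(*(np.mgrid[:420,:560]-np.array(c[::-1])[:,None,None])); d[l==0]=1e9; lab=l.flat[d.argmin()]
    m=cv2.morphologyEx((l==lab).astype(np.uint8),cv2.MORPH_CLOSE,np.ones((3,3)))
    ring=cv2.dilate(m,np.ones((3,3))); hi=np.percentile(r[m>0],50); al=np.clip(r/hi,0,1)*ring
    al[cv2.erode(m,np.ones((3,3)))>0]=1
    print(n,m.sum(),hi,*fit([im],[al],BAR,(.415,-.349,.41)),al.sum())
    print(sil(im,BAR,(.415,-.349,.41)).sum(), np.argwhere(m).min(0),np.argwhere(m).max(0), proj(im,[.415,-.349,.005]))
E
```

```text
top 362 197.0 [ 0.41456852 -0.34858802  0.41097809] 13.436607942669454 335.4213197969543
341.6235294117647 [217 379] [257 404] [[391.77037734 237.02352836]]
side 313 193.0 [ 0.41523071 -0.35308256  0.42697189] 47.08643706187138 279.47150259067354
232.8941176470588 [172 337] [183 375] [[355.83569388 179.29675109]]
```

```bash
python3 - <<'E'
from cell import robot
from h import *
o=down(.411); p=np.array([.4149,-.3497,0]); 
robot.move_gripper(.045,25)
robot.move_pose(p+[0,0,.10],o)
robot.move_linear(p+[0,0,.007],vel=.12)
f0=robot.read_contact_force(); robot.move_gripper(0,25)
print(robot.read_width(),robot.read_grip_force(),f0,robot.read_contact_force())
robot.move_linear(p+[0,0,.12],vel=.15)
robot.move_pose(W(0,0,130),down(FP[2]))
robot.move_linear(W(0,0,75),vel=.1); robot.pause(.2)
print(robot.read_ee_pos(),robot.read_contact_force(),robot.read_width(),robot.read_time_s())
out=[]
for n,(x,y,a,b) in(("top",(225,125,50,75)),("side",(190,155,75,75))):
    im=robot.get_image(n); np.save(n+"3.npy",im)
    out.append(cv2.resize(im["color"][y:y+b,x:x+a],None,fx=6,fy=6,interpolation=cv2.INTER_CUBIC))
cv2.imwrite("pics/held.png",np.hstack(out)[:,:,::-1])
E
```

```text
0.013711193277454386 25.000560879707336 [ 0.04744481 -0.24214317 -0.50414584] [-0.17743927  0.77960698  2.40772539]
[0.64871193 0.08957249 0.07575699] [-0.05073677 -1.12389971 -0.7014179 ] 0.014175594287511233 18.3
```

View pics/held.png

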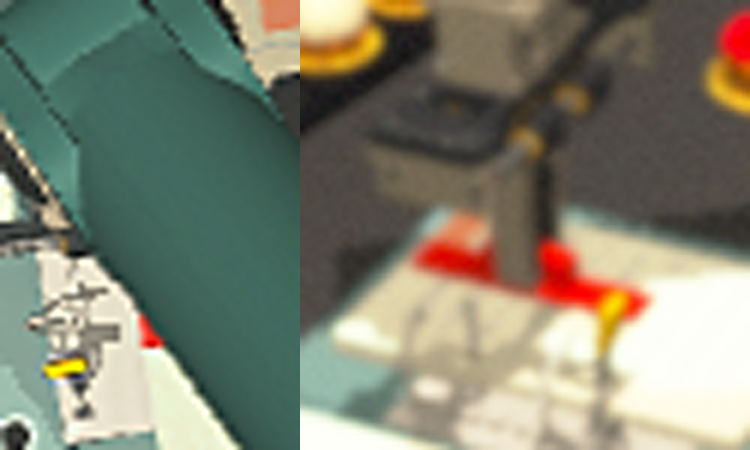

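The side panel shows the bar held level over the posts: the left end is near (209,198) and the right end near (248,205). The top view is blocked by the arm. I'll compare the bar with the posts in the side camera frame.

```bash
python3 - <<'E'
from h import *
im=np.load("side3.npy",allow_pickle=True).item(); g=im["color"].astype(float)
r=g[:,:,0]-g[:,:,1:].max(2); hi=np.percentile(r[190:215,205:252][r[190:215,205:252]>80],60); al=np.clip(r/hi,0,1)
w=np.zeros((420,560)); w[188:212,204:254]=1; w[:,221:232]=0; w[186:194]=0; w[:199,232:240]*=1; w[202:,238:247]=0
# sheets' orange tab sits at upper left: ignore rows above the plate there
w[:195,204:221]=0
e=robotpos=np.array([.64871,.08957,.07576]); z=e[2]-.007; a=FP[2]
def cost(p): return (np.abs(sil(im,BAR,(p[0],p[1],a+p[2]),z)-al)*w).sum()
for p0 in((e[0],e[1],0),(e[0]+.003,e[1]-.003,0)):
    p0=np.array(p0);s=p0+np.array([[0,0,0],[.006,0,0],[0,.006,0],[0,0,.04]])
    q=minimize(cost,p0,method="Nelder-Mead",options=dict(initial_simplex=s,xatol=1e-5,fatol=.01)); print(q.x,q.fun,(al*w).sum())
sp=[.64947,.08814,.1418]
t=proj(im,W(40,0,52,sp))[0]+[.4,.4]; t2=unproj(im,t,.052)[0]; print("far post side frame",t2,"mid",t2-R.from_euler("z",.1415).apply([.04,0,0]))
d=q.x[:2]-e[:2]; print("bar - tool in side frame, file axes mm",R.from_euler("z",-a).apply([*d,0])*1000)
E
```

```text
[ 0.65360965  0.08476478 -0.02779773] 44.321457377277156 144.66903073286053
[ 0.65363513  0.08480165 -0.0283156 ] 44.29687108886107 144.66903073286053
far post side frame [0.68661085 0.09494533 0.052     ] mid [0.64701063 0.0893042  0.052     ]
bar - tool in side frame, file axes mm [ 4.20342986 -5.41527722  0.        ]
```

```bash
cat > search.py <<'E'
from cell import robot
from h import *
import sys
c=np.array([.6462,.0901]) if len(sys.argv)<3 else np.array([float(sys.argv[1]),float(sys.argv[2])])
s=1.3; pts=sorted([(s*(i+j/2),s*j*.866) for i in range(-5,6) for j in range(-5,6)],key=lambda p:np.hypot(*p))[:14]
tgt=lambda xy,z:np.array([*xy,z])
bias=robot.read_ee_pos()-W(0,0,75) if len(sys.argv)<3 else np.array([.0005,.0002,.0007])
t0=robot.read_time_s()
for d in pts:
    xy=c+np.array(d)/1000-bias[:2]
    robot.move_linear(tgt(xy,.0615),vel=.06)
    m0=robot.read_moment()
    hit=robot.move_linear(tgt(xy,.050),vel=.03,stop_force=3)
    e=robot.read_ee_pos(); f=robot.read_contact_force(); m=robot.read_moment()-m0
    print(np.round(d,1),hit,(e*1000).round(2),f.round(1),R.from_euler("z",-.1415).apply(m).round(3),round(robot.read_time_s(),1))
    if not hit or e[2]<.0545: print("IN?");break
    if robot.read_time_s()-t0>9: break
E
python3 search.py
```

```text
[0. 0.] False [645.73  90.09  49.85] [-0.6  0.6 -0.5] [ 0.017  0.059 -0.015] 19.3
IN?
```

```bash
python3 - <<'E'
from cell import robot
from h import *
p=robot.read_ee_pos(); 
hit=robot.move_linear([p[0],p[1],.018],vel=.04,stop_force=4)
print(hit,robot.read_ee_pos(),robot.read_contact_force(),robot.read_moment(),robot.read_width(),robot.read_time_s())
im=robot.get_image("side")
a=cv2.resize(im["color"][155:255,180:290],None,fx=5,fy=5,interpolation=cv2.INTER_CUBIC)
cv2.imwrite("pics/down.png",a[:,:,::-1])
E
```

```text
True [0.64560064 0.09017311 0.02135062] [0.39249872 1.07371587 3.24645294] [-0.02239501 -0.00647602  0.00980185] 0.013692437481343947 19.9833
```

View pics/down.png

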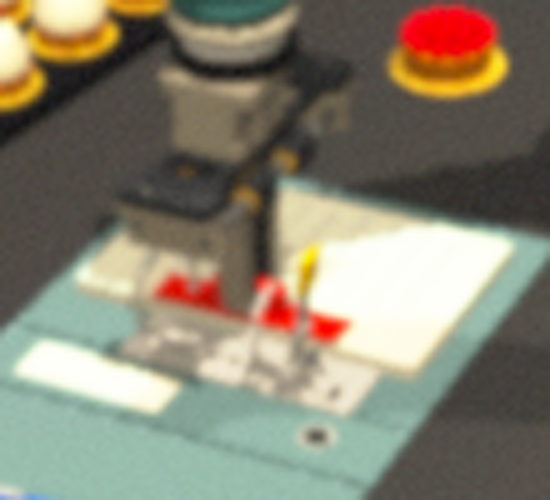

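The side picture shows the bar down on the sheets, with its plate at crop (165–345, 280–335). It touched down at an underside height of 14.4 mm, so the posts are through the holes. I'll release it and check from the top.

```bash
python3 - <<'E'
from cell import robot
from h import *
robot.move_gripper(.03); p=robot.read_ee_pos()
robot.move_linear([p[0],p[1],.16],vel=.15)
robot.move_pose(W(-60,-250,200),down(FP[2]))
im=robot.get_image("top"); np.save("top4.npy",im)
print(robot.read_time_s())
g=im["color"].astype(float); al=np.clip((g[:,:,0]-g[:,:,1:].max(2))/190,0,1); w=np.zeros((420,560)); w[132:195,238:265]=1
print(fit([im],[al*w],BAR,(.6469,.0907,.1411),.0144),(al*w).sum())
a=cv2.resize(im["color"][120:220,200:310],None,fx=5,fy=5,interpolation=cv2.INTER_CUBIC)
cv2.imwrite("pics/placed.png",a[:,:,::-1])
E
```

```text
22.6083
(array([0.64614662, 0.0900126 , 0.14436172]), np.float64(72.17801857585138)) 264.63684210526316
```

View pics/placed.png

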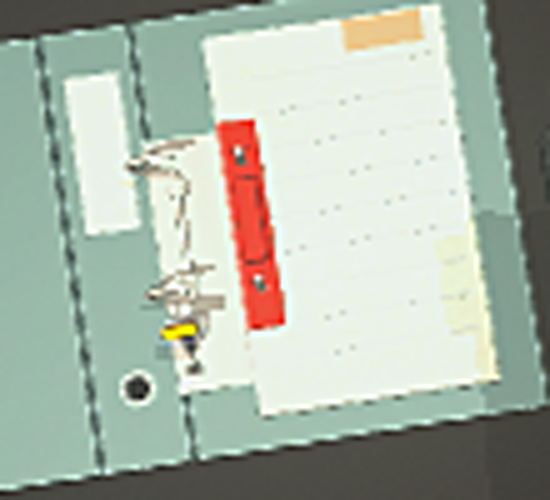

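The top picture shows the red bar on both posts: steel tips are visible in the holes at crop (239,155) and (260,283), and the fit agrees with the post midpoint. Now I'll press the lever along its arc with closed fingertips.

```bash
cat > press.py <<'E'
from cell import robot
from h import *
F=(.6458,.0901,.1415); o=down(F[2])
def tip(th,gap=0):
    a=.244+th; h=3.3+gap
    return W(-56-80*np.cos(a)+h*np.sin(a)+10,48,20+80*np.sin(a)+h*np.cos(a),F)
robot.move_gripper(0,20)
p=tip(1.15,15); robot.move_pose(p+[0,0,.05],o); robot.move_linear(p,vel=.12)
print(robot.read_ee_pos(),robot.read_contact_force(),robot.read_time_s())
for th in (1.15,1.0,.85,.7,.55,.4,.28,.18,.12):
    hit=robot.move_linear(tip(th),vel=.06,stop_force=25)
    f=R.from_euler("z",-F[2]).apply(robot.read_contact_force())
    print(th,hit,((robot.read_ee_pos()-tip(th))*1000).round(1),f.round(1),round(robot.read_time_s(),1))
    if hit: break
else:
    e=tip(-.06); hit=robot.move_linear(e,vel=.015,stop_force=6)
    print(hit,robot.read_ee_pos(),robot.read_contact_force(),robot.read_time_s())
E
python3 press.py
```

```text
[0.59767981 0.13146165 0.10202915] [-0.58067511  0.61298118 -0.1742893 ] 24.9083
1.15 False [0.3 0.1 0.7] [1.4 1.1 0.9] 25.3
1.0 False [3.2 0.6 1.7] [7.1 0.2 1.9] 25.7
0.85 False [3.6 0.8 2.2] [ 6.7 -1.1  5.5] 26.0
0.7 False [3.6 0.8 2.5] [ 4.9 -0.5  7.9] 26.4
0.55 False [3.1 0.8 2.3] [4.7 0.2 8.5] 26.7
0.4 False [2.6 0.7 1.9] [ 3.3 -0.6  8.6] 27.1
0.28 False [1.9 0.6 1.3] [2.9 0.4 5.3] 27.4
0.18 False [1.1 0.4 0.7] [4.1 0.1 1.3] 27.6
0.12 False [0.  0.1 0. ] [3.5 0.4 1.3] 27.9
True [0.51709484 0.12004835 0.04267813] [-0.86714172 -0.0845554   6.20017397] 28.55
```

```bash
python3 - <<'E'
from cell import robot
from h import *
p=robot.read_ee_pos()
print(robot.move_linear(p-[0,0,.004],vel=.015,stop_force=5),robot.read_ee_pos(),robot.read_contact_force())
robot.move_linear(p+[0,0,.1],vel=.15)
robot.move_pose(W(-60,-250,200),down(FP[2]))
out=[]
for n,(x,y,a,b) in(("top",(200,120,80,100)),("side",(190,165,80,100))):
    im=robot.get_image(n)
    out.append(cv2.resize(im["color"][y:y+b,x:x+a],None,fx=5,fy=5,interpolation=cv2.INTER_CUBIC))
cv2.imwrite("pics/final.png",np.hstack(out)[:,:,::-1]); print(robot.read_time_s())
E
```

```text
True [0.51713512 0.12009849 0.04260338] [-1.83370257 -0.91982363  8.07290392]
30.8667
```

View pics/final.png

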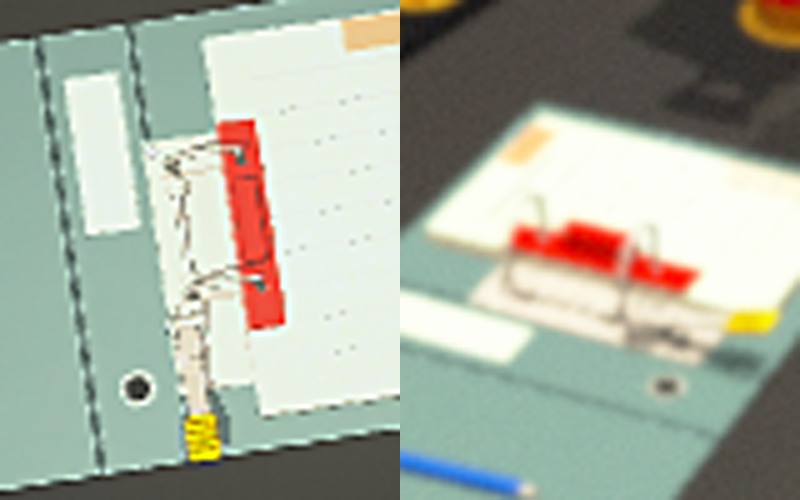

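The lever is down: extra force moved the grip only about 0.1 mm, so it is hard on its stop. The rings are shut on the post tips at crop (240,155) and (260,283), and the bar is flat on the sheets. Handing in.

```bash
python3 -c "
from cell import robot
print(robot.job_done())"
```

```text
the job is handed in; nothing more can be done
None
```

I handed the job in at about 31 s: the lever is pressed home with the rings shut, and the small red bar lies flat on the sheets over both posts. No verdict came back.

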